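Clamp the lid of a pressure cooker

ROBOT

A 6-joint arm with a two-finger parallel gripper is mounted at the origin on the work surface. World frame = base frame: x ahead of the robot, y to its left, z up, the work surface at z = 0. Lengths are in m, angles in rad, forces in N, time in s.
With the tool pointing down it reaches from about 0.3 to 0.775 m from the base axis. Payload 14.6 kg.
Tool frame: the origin (TCP) lies at the centre of the arm's flange, where the gripper is bolted on; the fingertips stand 199 mm ahead of it and the grasp point (between the pads) lies ctrl.tcp_to_grasp ahead of it (ctrl.tcp_to_grasp is the distance from the TCP to the grasp point, in m); z points along the fingers, y is the line along which they close (so a half turn about z gives the same grasp; the last joint's range is limited). The gripper opens to 94 mm and grips with 3 to 60 N. Pads are 16 mm wide; open, the fingers measure 119 mm over their backs; the gripper's body (75 mm by 177 mm) begins 78 mm behind the grasp point.
Start: joints at [1.192, 0.3, 1.521, -0, 1.321, -0.067], TCP at [0.169, 0.523, 0.405] pointing down, gripper open.
Joint ranges: [-3.03, 3.03], [-0.79, 2.21], [0.23, 2.52], [-1.04, 4.18], [0, 3.07], [-2.55, 2.55]. Speed limits (rad/s): [2.22, 2.22, 2.57, 3.14, 3.14, 3.14].

INTERFACE

Orientations are given as [roll, pitch, yaw] about the fixed x, y, z axes, in that order (R = Rz(yaw) Ry(pitch) Rx(roll)).
In Python, from station import ctrl gives the robot as it stands. The module is installed in compiled form; this text tells all that it offers.
- The arm moves only by the shell command python3 -m jog 'ROWS' [OPENING] [FORCE]. ROWS is JSON, a list of rows, each a list of 6 numbers: the shift along the tool's x, y, z in cm, then the turn, a rotation vector about the tool's x, y, z in rad. In form: [[tx, ty, tz, ax, ay, az], ...]. A call has 1 to 8 rows; each row is the pose to reach, as a shift and turn from the pose commanded when the call began, along the tool's axes at that moment; what a row does not reach only later rows make up. A row lasts 1/10 s, in which the tool goes at most 50 mm and 8.59 degrees, less where a joint would pass 70% of its speed; a pose out of reach is approached as far as the arm can. A call with a gripper value outside its range is refused whole. OPENING is the opening in per cent of the stroke, from 0 (shut) to 100 (fully open), set as the call begins (- or left out, the last holds). The fingers move at their own pace and stop on an object; FORCE is the grip in N (left out, the last holds). Time passes only in rows, so rows that repeat a pose let the fingers close. It gives the time, the measured TCP pose, the force, the opening and the grip force at its end, in the units of the state.
- ctrl.get_obs(): the state, without advancing time (a new reading comes with each control period).
- ctrl.camera(name): name is "scene" or "top"; returns a dict with "img" (420x560x3 uint8, blue, green, red), "intrinsics" (3x3 intrinsics, pixels), "R" (3x3) and "t" (3): a world point X has camera coordinates R X + t. Camera axes: x right, y down, z forward; pixel columns grow to the right and rows downward; lengths in m; the calibration is good to about 2 mm. A picture is of the moment at which its call begins. There is no depth.
- ctrl.hand_in(): hands the job in; it is judged then, once.
The state is a dict: "time_s": time; "qpos": joint angles; "joint_vel": joint speeds; "tau": joint torques, N m; "ee_pos": TCP position; "eef_rot": TCP orientation; "force": force on the tool from outside, world axes, zero at the start; "moment": the same for the moment, N m; "grip_width": finger opening in m; "grip_force": force on a finger pad.
Only numpy, scipy, OpenCV 4.12 (cv2) and the standard library are available. Lean on these libraries where they do the work, as an engineer would, in place of code of your own. Each camera call takes 0.05 s, during which the arm holds its last target. There are 200 camera calls.

TASK

Close the pressure cooker: put its lid on the pot with the two hooks of the bow going down beside the pot's lugs, swing the lid clockwise until the hooks are under the lugs, then screw the T-handle down clockwise until you feel the rubber seal resist and about an eighth of a turn more, so that the lid is firmly clamped. Do not overtighten it, that crushes the seal. Then let go, and leave the other things on the counter alone.

Things in the scene. Friction and masses are not known exactly. Their poses are not given: they have to be found in the camera images.
- pot: Steel pot of a pressure cooker, 200 mm across, inner radius 95 mm, rim 130 mm above the counter, too heavy to move. A black side grip at its +x and its -x side, out to 150 mm from the axis, top 103 mm up. Origin: centre of its underside; z up along the pot's axis.
- lugs: The two steel lugs fixed on the outside of the pot under its rim, at its +y and -y sides. Origin: on the pot's axis at the height of the rim; y runs from lug to lug, z up. Each lug is 36 mm wide (along x), 7 mm thick and reaches out to 125 mm from the axis; its top is 9 mm, its underside 16 mm below the rim.
- lug_a (a point): Middle of the underside of the +y lug, 112 mm from the pot's axis. At the clockwise end of each lug (seen from above) a tab 6 mm thick hangs down to 35 mm below the rim: it stops a hook that comes under the lug, just when bow and lugs are in line.
- lug_b (a point): Middle of the underside of the -y lug, which is the same, half a turn on.
- lid: The loose lid with its bow, screw and T-handle, about 0.8 kg in all, lying on a round wooden trivet. Origin: on its axis at the underside of the rubber seal, which comes to rest on the rim (the lid's origin then lies at the lugs' origin); z up; y along the bow, alike both ways round. A spigot 12 mm deep, radius 91 mm tapering to 85, enters the pot. A valve stands 56 mm out at +x, top 43 mm up.
- bow_line (a point): Point on the lid's axis 30 mm above its origin, fixed to the lid. Here the bow crosses the lid: a steel bar 22 mm wide along the lid's y, its top 34 to 44 mm above the lid's origin. It cannot turn against the lid; it only rises as the T-handle is turned clockwise, 12 mm a turn. How far it is up differs each time, and no pose given here tells it.
- hook_line (a point): Point at the height of the lid's origin, fixed to the lid, 122 mm out at +y: above the toe of one hook (the other is at -y). From each end of the bow an arm (129 to 136 mm from the axis, 20 mm wide) goes down to a toe 20 mm wide, 7 mm thick, reaching in to 109 mm. With the lid on the rim the toe's upper face is 3.7 to 7.5 mm below the lug's underside at the start.
- screw_foot (a point): Where the screw stands on the lid, fixed to the lid, 22 mm above its origin. Hooks pass down beside the lugs if the bow is over 0.3 rad off them (0.4 anticlockwise is good), and swing under them with the lid hanging about 2 mm above the rim. Once the lid's weight is on the rim the seal grips more than the screw: the T-handle would then turn instead of the lid.
- handle_grip (a point): Centre of the T-handle's bar, on the lid's axis, 82 mm above the lid's origin: black plastic, 80 mm long (x along it, level, alike both ways round), 14 wide, 16 high, on a 13 mm stem; grip it across its width from above. The thread's friction is about 0.28 N m either way, so it stays where it is left; a torque read at rest holds an unknown but steady part of it.
- handle: The same T-handle (origin at the lid's origin). Turned clockwise from above, the hooks bear on the lugs 1.9 to 4.0 rad after the start; from then the torque rises by about 0.2 N m and the pull by about 110 N per rad, and the lid sinks 1.9 mm per rad on its seal. Well clamped is 0.4 to 1.15 rad after the hooks first bear; 1.35 rad crushes the seal.
- spice_jar: Amber glass spice jar with a black cap, 42 mm across, 85 mm high; not part of the job.
- salt_shaker: White ceramic salt shaker, 42 mm across, 75 mm high; not part of the job.
- mug: Blue mug, 82 mm across, 95 mm high; not part of the job.
- pepper_mill: Dark wooden pepper mill, 56 mm across, 148 mm high; not part of the job.
- oil_bottle: Green glass oil bottle, 62 mm across, 210 mm high; not part of the job.

How it is judged:
On the way:
1. the lid sits on the pot's rim with the hooks of its bow under the lugs (horizontal distance between lid and pot below 0.008 m and angle between the y axis of lid and the y axis of lugs, either way round below 0.13 rad and z of lid in the frame of lugs between -0.012 and 0.0015 m), for 0.2 s.
At the end, for the whole second after the job is handed in: The lid sits level on the rim (centred within 8 mm), the bow in line with the lugs (within 0.13 rad) and its hooks under them, clamped so that the lugs carry 45 to 135 N, at rest and let go (horizontal distance between lid and pot below 0.008 m and angle between the y axis of lid and the y axis of lugs, either way round below 0.13 rad and contact force between lid and lugs between 45 and 135 N and z of lid in the frame of lugs below 0.0015 m and angle between lid's own z axis and vertical below 0.03 rad and linear speed of lid below 0.02 m/s); the robot touches nothing.
It fails at once if the seal is crushed: the bow pulls on the lugs with over 155 N (contact force between lid and lugs above 155 N).
It fails at once if the spice jar, salt shaker, mug, pepper mill or oil bottle is moved by over 30 mm (distance of any of spice_jar, salt_shaker, mug, pepper_mill, oil_bottle from where it was at the start of the episode above 0.03 m).
It also fails if it takes over 72 s, if anything falls off the work surface, if the arm or the gripper's body presses on something with over 40 N, if the wrist force passes 120 N, or if a joint passes its speed limit or range.

## Working session

There is one attempt and no reset: what is moved stays moved. The work goes in short steps, Python scripts to look and compute and a shell command to move; the robot and the scene stay as the last step left them, time stands still between calls to the robot, and variables do not carry over. Pictures are saved under pics/ and viewed, at most 10 in all, crops included, and the job is handed in when it is done.

```bash
mkdir -p pics; ls
python3 - <<'E'
from station import ctrl
import cv2,numpy as np
o=ctrl.get_obs();print({k:np.round(v,3).tolist() for k,v in o.items()},ctrl.tcp_to_grasp)
for n in ("top","scene"):
    c=ctrl.camera(n);cv2.imwrite(f"pics/{n}0.png",c["img"]);np.savez(f"{n}0.npz",**c)
    print(n,np.round(c["intrinsics"],1).tolist(),np.round(c["R"],3).tolist(),np.round(c["t"],3).tolist())
E
```

```text
pics
{'time_s': 0.0, 'qpos': [1.192, 0.3, 1.522, -0.0, 1.321, -0.067], 'joint_vel': [0.0, 0.0, 0.0, -0.002, 0.0, -0.0], 'tau': [-0.0, -53.18, -35.272, 0.071, 0.025, -0.0], 'ee_pos': [0.169, 0.523, 0.404], 'eef_rot': [-3.14, -0.0, 2.83], 'force': [-0.279, -0.652, 0.575], 'moment': [0.009, 0.04, 0.081], 'grip_force': 0.0, 'grip_width': 0.094} 0.1804
top [[536.7, 0.0, 279.5], [0.0, 536.7, 218.1], [0.0, 0.0, 1.0]] [[0.028, -1.0, 0.006], [-0.998, -0.028, -0.063], [0.063, -0.004, -0.998]] [-0.037, 0.591, 1.769]
scene [[520.2, 0.0, 282.3], [0.0, 520.2, 206.2], [0.0, 0.0, 1.0]] [[0.415, 0.91, -0.006], [0.525, -0.245, -0.815], [-0.743, 0.335, -0.579]] [-0.248, -0.218, 1.945]
```

View pics/top0.png

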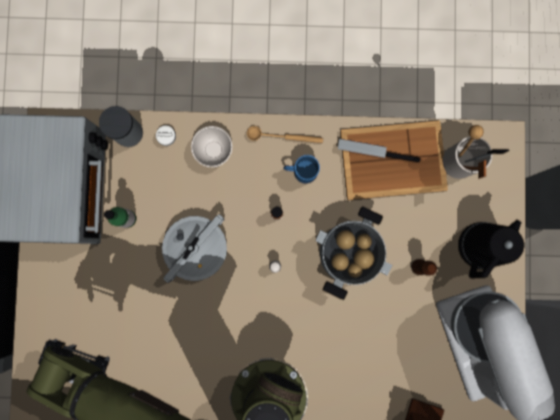

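View pics/scene0.png

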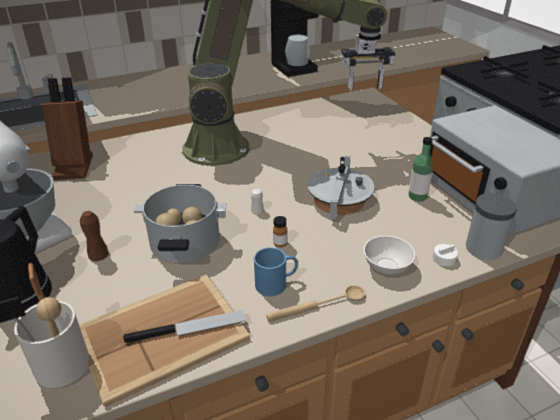

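The top view shows the lid at about (194,248), the pot at (353,252) with its lugs at (321,238) and (386,267), the jar at (277,212) and the shaker at (274,267). I'll enlarge the lid and pot.

Run:
```python
import cv2,numpy as np
t=np.load("top0.npz")["img"];s=np.load("scene0.npz")["img"]
f=lambda i,x,y,w,h,k:cv2.resize(i[y:y+h,x:x+w],None,fx=k,fy=k,interpolation=cv2.INTER_CUBIC)
a=np.hstack([f(t,150,205,95,90,4),f(t,305,205,95,90,4)])
b=np.hstack([f(s,295,145,95,60,4),f(s,130,175,105,60,4)])[:, :760]
cv2.imwrite("pics/crop0.png",np.clip(1.6*np.vstack([a[:,:760],b]).astype(float),0,255).astype(np.uint8))
```

```text
(no output)
```

View pics/crop0.png

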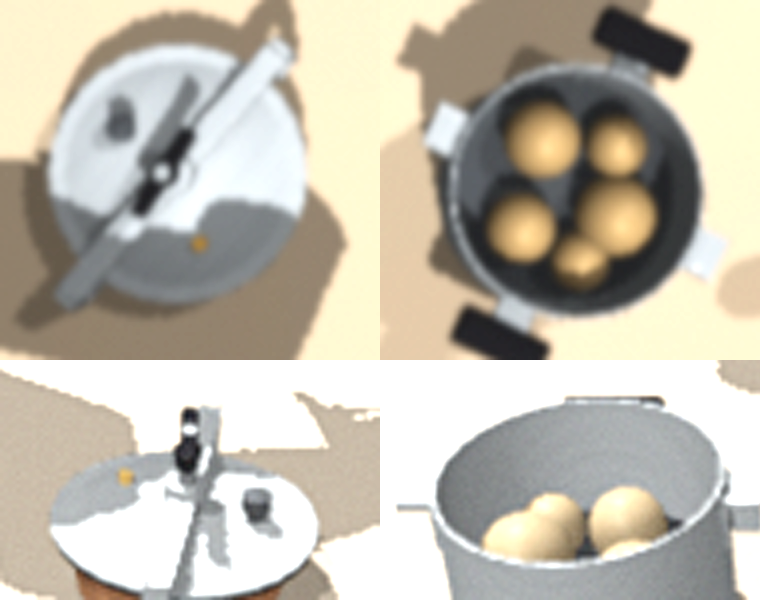

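```bash
cat > h.py <<'E'
import cv2,numpy as np
def load(n): return dict(np.load(n+".npz"))
def ray(c,p):
    d=c["R"].T@np.linalg.inv(c["intrinsics"])@np.array([p[0],p[1],1.]);return -c["R"].T@c["t"],d/np.linalg.norm(d)
def plane(c,p,z):
    o,d=ray(c,p);return o+d*(z-o[2])/d[2]
def tri(c1,p1,c2,p2):
    o1,d1=ray(c1,p1);o2,d2=ray(c2,p2)
    k=np.linalg.lstsq(np.c_[d1,-d2],o2-o1,rcond=None)[0]
    a,b=o1+k[0]*d1,o2+k[1]*d2;return (a+b)/2,np.linalg.norm(a-b)
def blobs(m,x,y,w,h,amin=15):
    n,l,s,c=cv2.connectedComponentsWithStats(m[y:y+h,x:x+w].astype(np.uint8))
    return [(c[i]+[x,y],s[i,4],np.argwhere(l==i)[:,::-1]+[x,y]) for i in range(1,n) if s[i,4]>=amin]
E
python3 - <<'E'
from h import *
T,S=load("top0"),load("scene0")
h,p=tri(T,(190.3,248.0),S,(342.3,162.3));print("handle cap",h,p)
g=T["img"].max(2).astype(int)
for c,a,P in blobs(g<42,180,230,24,36,8):
    e=cv2.fitLine(P.astype(np.float32),cv2.DIST_L2,0,.01,.01).ravel()
    print("handle blob",c,a,e[:2],plane(T,c,h[2]))
for c,a,P in blobs(g<45,318,195,75,110,30):
    print("dark",c,a,plane(T,c,.103))
# lugs hand-picked from crop ; rim ellipse from outer bright edge
for q in [(448,128),(706,252)]: print("lug",plane(T,(305+(q[0]-380)/4,205+q[1]/4),.121))
# bow ends
for q in [(282,50),(70,300)]: print("bow",plane(T,(150+q[0]/4,205+q[1]/4),h[2]-.045))
# pot rim from hand picks: left,right,top,bottom of rim's outer edge in crop
E=[(449,190),(703,190),(577,62),(577,316)]
print("rim",[plane(T,(305+(x-380)/4,205+y/4),.13).round(4).tolist() for x,y in E])
# lid disc edge
E=[(48,170),(306,170),(177,44),(177,302)]
for z in (.04,.06,.08): print("lid",z,[plane(T,(150+x/4,205+y/4),z).round(4).tolist() for x,y in E])
E
```

```text
handle cap [0.48420292 0.25425404 0.13334056] 0.0009296152875905203
handle blob [193.80645161 241.61290323] 31 [ 0.57866013 -0.8155688 ] [0.50408888 0.2437164  0.13334056]
handle blob [186.23076923 253.46153846] 26 [ 0.51837915 -0.8551509 ] [0.46674262 0.26578896 0.13334056]
dark [369.36734694 214.95918367] 196 [ 0.60468999 -0.30561548  0.103     ]
dark [341.3125     230.42708333] 96 [ 0.5530143  -0.21744206  0.103     ]
dark [360.73417722 232.81012658] 79 [ 0.54718251 -0.27920126  0.103     ]
dark [358.90748299 264.11292517] 735 [ 0.44811088 -0.27523227  0.103     ]
dark [353.91764706 253.34117647] 85 [ 0.48162594 -0.25881427  0.103     ]
dark [334.48618785 289.91712707] 181 [ 0.36501114 -0.19978861  0.103     ]
lug [ 0.52992053 -0.15515329  0.121     ]
lug [ 0.4387201  -0.35896354  0.121     ]
bow [0.58418378 0.16828012 0.08834056]
bow [0.38076602 0.32943736 0.08834056]
rim [[0.4815, -0.1563, 0.13], [0.487, -0.354, 0.13], [0.584, -0.254, 0.13], [0.3867, -0.2578, 0.13]]
lid 0.04 [[0.4833, 0.3614, 0.04], [0.4892, 0.1503, 0.04], [0.5897, 0.2598, 0.04], [0.3788, 0.2519, 0.04]]
lid 0.06 [[0.4833, 0.3572, 0.06], [0.4891, 0.1485, 0.06], [0.5884, 0.2567, 0.06], [0.3799, 0.2488, 0.06]]
lid 0.08 [[0.4832, 0.3529, 0.08], [0.489, 0.1466, 0.08], [0.5871, 0.2536, 0.08], [0.381, 0.2458, 0.08]]
```

```bash
cat > go.py <<'E'
import sys,numpy as np
from station import ctrl
from scipy.spatial.transform import Rotation as R
# usage: go.py x y z yaw -> shift in tool axes (cm) and rotation vector
o=ctrl.get_obs();a=[float(v) for v in sys.argv[1:]]
M=R.from_euler("xyz",o["eef_rot"])
if a:
    W=R.from_euler("xyz",[np.pi,0,a[3]])
    print("row",(M.inv().apply(np.array(a[:3])-o["ee_pos"])*100).round(2),(M.inv()*W).as_rotvec().round(3))
print(round(o["time_s"],2),"pos",np.round(o["ee_pos"],4),"rot",np.round(o["eef_rot"],3),"F",np.round(o["force"],1),"M",np.round(o["moment"],2),"w",round(float(o["grip_width"]),4),"gf",round(float(o["grip_force"]),1),"q6",round(float(o["qpos"][5]),2))
E
python3 go.py .4845 .254 .36 2.60
```

```text
row [-38.32 -15.95   4.43] [-0.001  0.     0.23 ]
0.1 pos [0.1687 0.5235 0.4041] rot [-3.141 -0.     2.83 ] F [ 0.2 -0.5  0.5] M [-0.02 -0.02  0.  ] w 0.0941 gf 0.0 q6 -0.07
```

```bash
python3 -m jog '[[-38.3,-15.95,4.4,0,0,0.23],[-38.3,-15.95,4.4,0,0,0.23],[-38.3,-15.95,4.4,0,0,0.23],[-38.3,-15.95,4.4,0,0,0.23],[-38.3,-15.95,4.4,0,0,0.23],[-38.3,-15.95,4.4,0,0,0.23],[-38.3,-15.95,4.4,0,0,0.23],[-38.3,-15.95,4.4,0,0,0.23]]' 100 20
python3 -m jog '[[0,0,0,0,0,0],[0,0,0,0,0,0]]'; python3 go.py .4845 .254 .305 2.60
python3 - <<'E'
from station import ctrl
from h import *
c=ctrl.camera("scene");np.savez("scene1.npz",**c)
i=c["img"][70:220,270:420];cv2.imwrite("pics/s1.png",cv2.resize(i,None,fx=4,fy=4,interpolation=cv2.INTER_CUBIC))
E
```

```text
time_s: 0.9
ee_pos: [0.4725, 0.2636, 0.3621]
eef_rot: [-3.141, -0.0, 2.6]
force: [0.4, 0.8, 0.4]
grip_width: 0.0941
grip_force: 0.0
time_s: 1.1
ee_pos: [0.4717, 0.2647, 0.3619]
eef_rot: [-3.141, -0.001, 2.598]
force: [-1.0, -0.2, -0.9]
grip_width: 0.0943
grip_force: 0.0
row [-1.65 -0.25  5.69] [-0.001 -0.001 -0.002]
1.1 pos [0.4717 0.2647 0.3619] rot [-3.141e+00 -1.000e-03  2.598e+00] F [-1.  -0.2 -0.9] M [-0.02  0.03  0.03] w 0.0943 gf 0.0 q6 -0.58
```

View pics/s1.png

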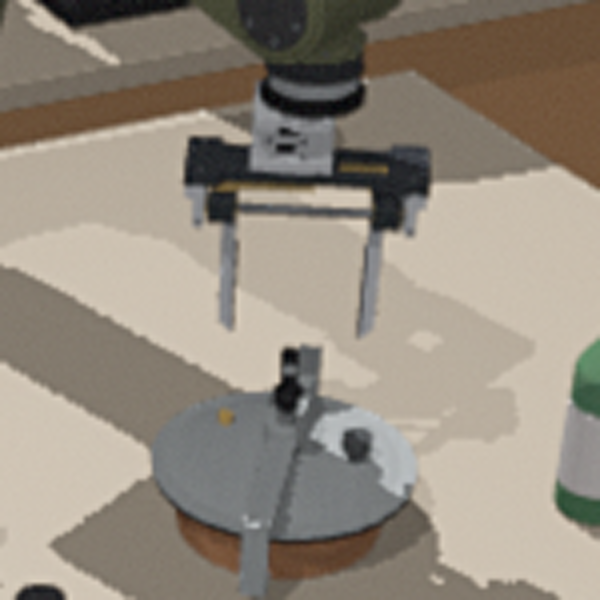

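The open fingers straddle the T-handle (crop about (290,380)) squarely. I'll descend and grip.

```bash
python3 -m jog '[[-1.65,-0.25,0,0,0,0],[-1.65,-0.25,1.5,0,0,0],[-1.65,-0.25,3,0,0,0],[-1.65,-0.25,4.5,0,0,0],[-1.65,-0.25,5.7,0,0,0],[-1.65,-0.25,5.7,0,0,0],[-1.65,-0.25,5.7,0,0,0]]' >/dev/null; python3 go.py .4845 .254 .305 2.60
python3 -m jog '[[0,0,0,0,0,0],[0,0,0,0,0,0],[0,0,0,0,0,0],[0,0,0,0,0,0],[0,0,0,0,0,0],[0,0,0,0,0,0],[0,0,0,0,0,0],[0,0,0,0,0,0]]' 5 40; python3 go.py
```

```text
row [-0.07 -0.06  0.09] [0. 0. 0.]
1.85 pos [0.4842 0.2549 0.3059] rot [3.141 0.    2.6  ] F [-0.2  0.4  0.6] M [-0.   -0.03  0.03] w 0.0937 gf 0.0 q6 -0.61
time_s: 2.65
ee_pos: [0.4842, 0.2546, 0.3054]
eef_rot: [-3.142, -0.0, 2.6]
force: [0.2, -0.8, 0.8]
grip_width: 0.0332
grip_force: 0.0
2.65 pos [0.4842 0.2546 0.3054] rot [-3.142 -0.     2.6  ] F [ 0.2 -0.8  0.8] M [-0.   -0.04  0.02] w 0.0332 gf 0.0 q6 -0.61
```

```bash
python3 -m jog '[[0,0,0,0,0,0],[0,0,0,0,0,0],[0,0,0,0,0,0],[0,0,0,0,0,0],[0,0,0,0,0,0],[0,0,0,0,0,0]]'>/dev/null ; python3 go.py
python3 -m jog '[[0,0,-1,0,0,0],[0,0,-2,0,0,0],[0,0,-4,0,0,0],[0,0,-6,0,0,0],[0,0,-6,0,0,0],[0,0,-6,0,0,0],[0,0,-6,0,0,0]]'>/dev/null; python3 go.py
python3 - <<'E'
from station import ctrl
from h import *
v=[]
for n in("top","scene"):
    c=ctrl.camera(n);np.savez(n+"2.npz",**c)
    x,y=(145,200) if n=="top" else (275,80)
    v.append(cv2.resize(c["img"][y:y+120,x:x+100],None,fx=4,fy=4,interpolation=cv2.INTER_CUBIC))
cv2.imwrite("pics/l2.png",np.clip(1.5*np.hstack(v).astype(float),0,255).astype(np.uint8))
E
```

```text
3.25 pos [0.4842 0.2546 0.3055] rot [3.142 0.    2.6  ] F [ 0.5  0.3 -0.4] M [ 0.13 -0.1   0.16] w 0.0137 gf 40.0 q6 -0.61
3.95 pos [0.484  0.2545 0.3643] rot [-3.14e+00 -1.00e-03  2.60e+00] F [-1.3  0.2 -8.4] M [-0.02 -0.04 -0.  ] w 0.0136 gf 40.0 q6 -0.61
```

View pics/l2.png

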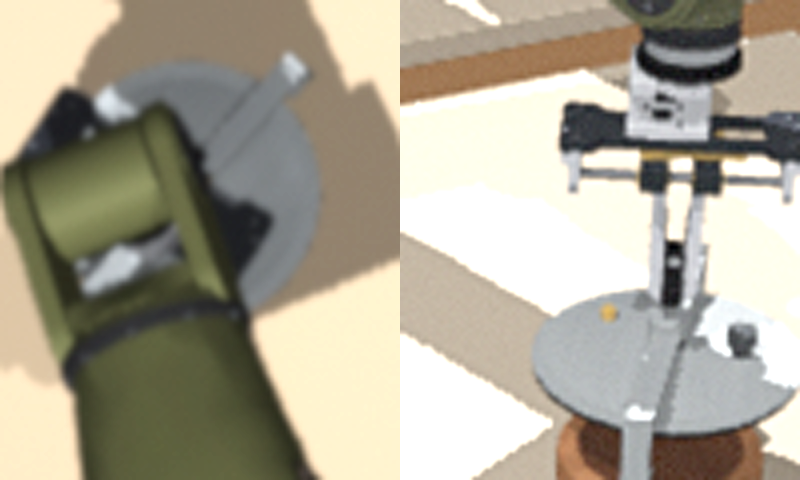

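The lid hangs level (8.4 N); the bow's far end is at crop (295,67) in the top view and (640,412) in the scene view. I'll triangulate it for the bow's angle.

```bash
python3 - <<'E'
from h import *
T,S=load("top2"),load("scene2")
p,e=tri(T,(145+294/4,200+68/4),S,(275+239/4,80+412/4));d=p[:2]-[.484,.2545]
print(p,e,np.hypot(*d),np.arctan2(d[1],d[0]))
q=plane(T,(145+298/4,200+64/4),p[2])[:2]-[.484,.2545];print(np.hypot(*q),np.arctan2(q[1],q[0]))
E
python3 go.py .484 .2545 .47 2.60
```

```text
[0.5832475  0.17074553 0.13855846] 0.0034042737021687864 0.12986483946262461 -0.7009391012893071
0.13465732940723424 -0.7149963606286152
row [ 1.000e-02 -3.000e-02 -1.056e+01] [-0.001 -0.001 -0.   ]
4.05 pos [0.4841 0.2546 0.3644] rot [-3.14e+00 -1.00e-03  2.60e+00] F [-0.1 -0.5 -7.8] M [ 0.02 -0.    0.  ] w 0.0135 gf 40.0 q6 -0.61
```

```bash
python3 -m jog '[[0,0,-2,0,0,0],[0,0,-5,0,0,0],[0,0,-8,0,0,0],[0,0,-10.5,0,0,0],[0,0,-10.5,0,0,0]]'>/dev/null
python3 -m jog '[[-1,-1.7,0,0,0,0.06],[-2.5,-4.2,0,0,0,0.15],[-4.5,-7.5,0,0,0,0.25],[-6.5,-10.8,0,0,0,0.35],[-8.5,-14.1,0,0,0,0.45],[-10.5,-17.4,0,0,0,0.55],[-12.5,-20.8,0,0,0,0.65],[-14,-23.3,0,0,0,0.75]]'>/dev/null;  python3 go.py .4847 -.2555 .47 1.70
```

```text
row [-22.77  -6.3   -0.16] [-0.002 -0.     0.145]
5.35 pos [ 0.4837 -0.0192  0.4684] rot [-3.139e+00 -1.000e-03  1.845e+00] F [ 1.   0.4 -8.3] M [0.16 0.18 0.02] w 0.0134 gf 40.0 q6 -0.39
```

```bash
python3 -m jog '[[-3,-0.8,0,0,0,0.04],[-6,-1.7,0,0,0,0.08],[-10,-2.8,0,0,0,0.12],[-14,-3.9,0,0,0,0.145],[-18,-5,0,0,0,0.145],[-21,-5.8,0,0,0,0.145],[-22.8,-6.3,0,0,0,0.145],[-22.8,-6.3,0,0,0,0.145]]'>/dev/null; python3 -m jog '[[0,0,0,0,0,0],[0,0,0,0,0,0]]'>/dev/null;  python3 go.py .4847 -.2555 .42 1.70
```

```text
row [-0.24 -0.2   5.  ] [-0.    -0.001  0.006]
6.35 pos [ 0.4864 -0.2528  0.47  ] rot [-3.141e+00 -1.000e-03  1.706e+00] F [ 0.5  0.  -8.9] M [-0.02  0.08 -0.01] w 0.0134 gf 40.0 q6 -0.68
```

```bash
python3 -m jog '[[-0.24,-0.2,1,0,0,0],[-0.24,-0.2,2.5,0,0,0],[-0.24,-0.2,4,0,0,0],[-0.24,-0.2,5,0,0,0],[-0.24,-0.2,5,0,0,0],[-0.24,-0.2,5,0,0,0]]'>/dev/null; python3 go.py .4847 -.2555 .42 1.70
python3 - <<'E'
from station import ctrl
from h import *
v=[]
for n in("top","scene"):
    c=ctrl.camera(n);np.savez(n+"3.npz",**c)
    x,y=(305,190) if n=="top" else (130,135)
    v.append(cv2.resize(c["img"][y:y+120,x:x+100],None,fx=4,fy=4,interpolation=cv2.INTER_CUBIC))
cv2.imwrite("pics/l3.png",np.clip(1.5*np.hstack(v).astype(float),0,255).astype(np.uint8))
E
```

```text
row [0.07 0.02 0.08] [0.    0.    0.005]
6.95 pos [ 0.4846 -0.2562  0.4208] rot [3.141 0.    1.705] F [-1.  -0.2 -8.2] M [-0.06  0.09 -0.03] w 0.0135 gf 40.0 q6 -0.69
```

View pics/l3.png

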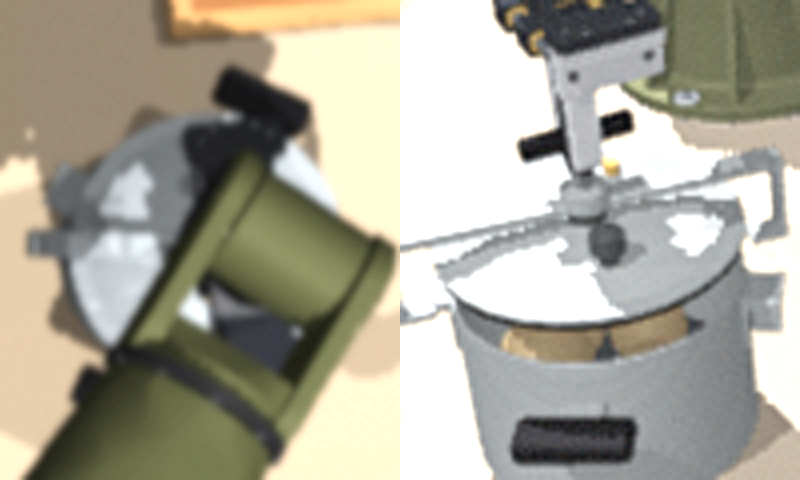

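The lid hovers over the pot, with the bow end at crop (32,242) anticlockwise of the lug at (62,190). I'll check the angle and lower the lid.

```bash
python3 - <<'E'
from h import *
T=load("top3")
q=plane(T,(305+30/4,190+242/4),.4208-.2624+.036);d=q[:2]-[.4846,-.2562];print(q,np.hypot(*d),np.arctan2(d[1],d[0]))
E
python3 -m jog '[[0,0.06,0.5,0,0,0],[0,0.06,1,0,0,0],[0,0.06,1.5,0,0,0],[0,0.06,2,0,0,0],[0,0.06,2.3,0,0,0],[0,0.06,2.3,0,0,0],[0,0.06,2.3,0,0,0]]'>/dev/null; python3 go.py .4847 -.2555 .3924 1.70
```

```text
[ 0.48651619 -0.12146573  0.1944    ] 0.13474789832871553 1.556575303929722
row [ 0.09 -0.03  0.52] [0.    0.    0.005]
7.75 pos [ 0.4852 -0.2563  0.3976] rot [3.142 0.    1.705] F [ 0.4 -0.5 -8.7] M [-0.09  0.07  0.01] w 0.0137 gf 40.0 q6 -0.69
```

```bash
python3 -m jog '[[0.06,0,0.15,0,0,0],[0.06,0,0.3,0,0,0],[0.06,0,0.3,0,0,0],[0.06,0,0.3,0,0,0]]'>/dev/null; python3 go.py
for i in 1 2 3 4; do python3 -m jog '[[0,0,0.05,0,0,0],[0,0,0.1,0,0,0],[0,0,0.1,0,0,0]]'>/dev/null; python3 go.py; done
```

```text
8.15 pos [ 0.485  -0.2557  0.3945] rot [-3.142  0.     1.705] F [-0.2  0.2 -8.4] M [-0.07  0.04  0.02] w 0.0136 gf 40.0 q6 -0.69
8.45 pos [ 0.485  -0.2557  0.3934] rot [-3.141 -0.     1.705] F [-0.1  0.7 -7.8] M [-0.08  0.08  0.03] w 0.0133 gf 40.0 q6 -0.69
8.75 pos [ 0.485  -0.2557  0.3924] rot [-3.141 -0.     1.705] F [ 1.  -1.5 -8.2] M [-0.08  0.01  0.03] w 0.0138 gf 40.0 q6 -0.69
9.05 pos [ 0.485  -0.2557  0.3914] rot [-3.142 -0.     1.705] F [-0.9  0.5 -7.7] M [-0.03  0.05 -0.  ] w 0.0141 gf 40.0 q6 -0.69
9.35 pos [ 0.485  -0.2557  0.3904] rot [-3.141 -0.     1.705] F [-0.3  0.1 -8.8] M [-0.07  0.12 -0.01] w 0.0135 gf 40.0 q6 -0.69
```

```bash
for i in 1 2 3; do python3 -m jog '[[0,0,0.05,0,0,0],[0,0,0.1,0,0,0],[0,0,0.1,0,0,0]]'>/dev/null; python3 go.py;  done
```

```text
9.65 pos [ 0.485  -0.2558  0.3897] rot [3.141 0.    1.705] F [-0.2 -1.9 -6.5] M [-0.22 -0.02 -0.02] w 0.0136 gf 40.0 q6 -0.69
9.95 pos [ 0.485  -0.2558  0.3893] rot [3.141e+00 1.000e-03 1.705e+00] F [-1.7 -2.1  4.5] M [-0.19  0.51  0.05] w 0.0136 gf 40.0 q6 -0.69
10.25 pos [ 0.485  -0.2558  0.3891] rot [3.140e+00 2.000e-03 1.705e+00] F [-5.2 -1.3 12.4] M [0.04 1.02 0.03] w 0.0135 gf 40.0 q6 -0.69
```

Contact came at z≈0.3897. I'll raise 2 mm above that and swing clockwise.

```bash
python3 -m jog '[[0,0,-0.2,0,0,0],[0,0,-0.43,0,0,0],[0,0,-0.43,0,0,0]]'>/dev/null; python3 go.py
python3 -m jog '[[0,0,0,0,0,0.05],[0,0,0,0,0,0.1],[0,0,0,0,0,0.15],[0,0,0,0,0,0.2],[0,0,0,0,0,0.2],[0,0,0,0,0,0.2]]'>/dev/null; python3 go.py
python3 -m jog '[[0,0,0,0,0,0.05],[0,0,0,0,0,0.1],[0,0,0,0,0,0.1],[0,0,0,0,0,0.1]]'>/dev/null; python3 go.py
```

```text
10.55 pos [ 0.4851 -0.2556  0.3912] rot [-3.141e+00 -1.000e-03  1.705e+00] F [ 0.5  0.7 -7.8] M [-0.08  0.06  0.  ] w 0.0138 gf 40.0 q6 -0.69
11.15 pos [ 0.4851 -0.2556  0.3913] rot [-3.141 -0.     1.506] F [ 0.5 -0.4 -9.1] M [-0.07  0.07 -0.04] w 0.0138 gf 40.0 q6 -0.49
11.55 pos [ 0.485  -0.2557  0.3916] rot [-3.141 -0.     1.407] F [ 0.2 -0.5 -7.4] M [-0.07  0.09 -0.03] w 0.0136 gf 40.0 q6 -0.39
```

```bash
for i in 1 2 3 4; do python3 -m jog '[[0,0,0,0,0,0.02],[0,0,0,0,0,0.04],[0,0,0,0,0,0.04]]'>/dev/null; python3 go.py; done
```

```text
11.85 pos [ 0.485  -0.2557  0.3918] rot [-3.142  0.     1.364] F [-0.6 -1.1 -8.4] M [-0.05  0.1  -0.06] w 0.0132 gf 40.0 q6 -0.35
12.15 pos [ 0.485  -0.2557  0.3918] rot [3.142 0.    1.324] F [ 0.7 -0.  -8.5] M [-0.09  0.08  0.02] w 0.0136 gf 40.0 q6 -0.3
12.45 pos [ 0.485  -0.2557  0.3917] rot [-3.141 -0.     1.284] F [-1.2 -0.4 -7.2] M [0.06 0.44 0.07] w 0.0134 gf 40.0 q6 -0.26
12.75 pos [ 0.485  -0.2556  0.3917] rot [-3.141 -0.     1.244] F [-1.6  1.8 -8.2] M [0.15 0.64 0.25] w 0.0135 gf 40.1 q6 -0.22
```

The hooks met the tabs near yaw 1.29, as predicted. I'll lower the lid onto the rim and start screwing.

```bash
python3 -m jog '[[0,0,0.1,0,0,0],[0,0,0.22,0,0,0],[0,0,0.22,0,0,0]]'>/dev/null; python3 go.py
python3 -m jog '[[0,0,0,0,0,0.1],[0,0,0,0,0,0.2],[0,0,0,0,0,0.3],[0,0,0,0,0,0.4],[0,0,0,0,0,0.4],[0,0,0,0,0,0.4]]'>/dev/null; python3 go.py
python3 - <<'E'
from station import ctrl
from h import *
v=[]
for n in("top","scene"):
    c=ctrl.camera(n);np.savez(n+"4.npz",**c)
    x,y=(305,190) if n=="top" else (130,135)
    v.append(cv2.resize(c["img"][y:y+120,x:x+100],None,fx=4,fy=4,interpolation=cv2.INTER_CUBIC))
cv2.imwrite("pics/l4.png",np.clip(1.5*np.hstack(v).astype(float),0,255).astype(np.uint8))
E
```

```text
13.05 pos [ 0.485  -0.2557  0.3897] rot [-3.142 -0.     1.245] F [-3.3  1.6 -4.3] M [0.36 0.78 0.27] w 0.0134 gf 40.1 q6 -0.23
13.65 pos [ 0.4851 -0.2558  0.3897] rot [ 3.141 -0.     0.848] F [-0.3 -1.3 -6.9] M [-0.08  0.09 -0.05] w 0.0136 gf 40.0 q6 0.17
```

View pics/l4.png

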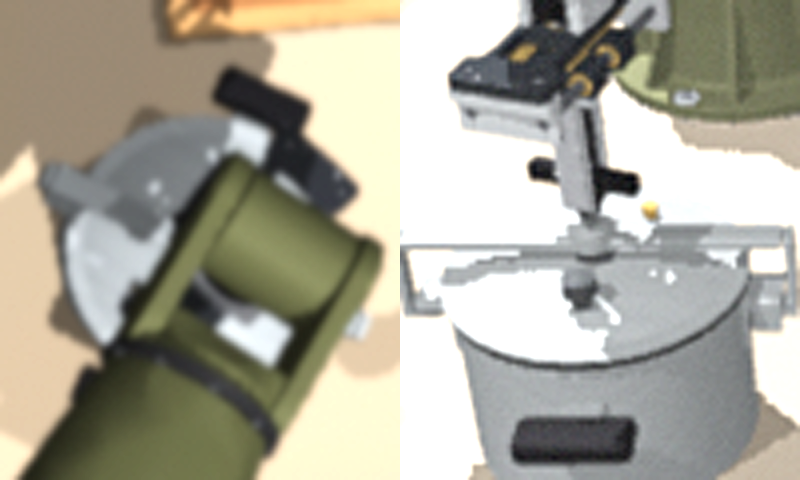

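Run:
```python
from h import *
T=load("top4")
for z in (.165,.17):
  for p in [(44,178),(47,180)]:
    q=plane(T,(305+p[0]/4,190+p[1]/4),z);d=q[:2]-[.485,-.2557];print(q,np.hypot(*d),np.arctan2(d[1],d[0]))
```

```text
[ 0.53570321 -0.13295616  0.165     ] 0.13280386213748127 1.1790638952581325
[ 0.53424106 -0.13528194  0.165     ] 0.13009685256963985 1.18262606998379
[ 0.53552985 -0.13259195  0.17      ] 0.13307462640949036 1.1813128829276283
[ 0.53407216 -0.13491064  0.17      ] 0.13037694382079842 1.1849031125154839
```

The bow is in line with the lugs (1.18 against 1.15 rad), so the handle is turning on the screw. I'll put the lid's weight on the rim and go on.

```bash
python3 -m jog '[[0,0,0.1,0,0,0],[0,0,0.1,0,0,0]]'>/dev/null; python3 go.py
python3 -m jog '[[0,0,0,0,0,0.1],[0,0,0,0,0,0.2],[0,0,0,0,0,0.3],[0,0,0,0,0,0.4],[0,0,0,0,0,0.4]]'>/dev/null; python3 go.py
python3 -m jog '[[0,0,0,0,0,0.1],[0,0,0,0,0,0.2],[0,0,0,0,0,0.3],[0,0,0,0,0,0.4],[0,0,0,0,0,0.4]]'>/dev/null; python3 go.py
python3 -m jog '[[0,0,0,0,0,0.1],[0,0,0,0,0,0.2],[0,0,0,0,0,0.2]]'>/dev/null; python3 go.py
```

```text
13.95 pos [ 0.485  -0.2558  0.3894] rot [ 3.14  -0.     0.845] F [-2.  -1.   0.9] M [-0.01  0.43  0.01] w 0.0137 gf 40.0 q6 0.17
14.45 pos [ 0.4851 -0.2558  0.3893] rot [ 3.14e+00 -1.00e-03  4.44e-01] F [-0.8 -0.8  2.9] M [-0.29  0.19  0.  ] w 0.0137 gf 40.0 q6 0.58
14.95 pos [ 0.4851 -0.2559  0.3893] rot [ 3.14e+00 -2.00e-03  4.60e-02] F [ 0.4 -3.5  3.7] M [-0.72  0.04 -0.  ] w 0.0141 gf 40.0 q6 0.97
15.25 pos [ 0.4851 -0.256   0.3893] rot [ 3.14e+00 -2.00e-03 -1.52e-01] F [ 0.7 -5.5  4.7] M [-1.01  0.02  0.06] w 0.0137 gf 40.0 q6 1.17
```

```bash
for i in 1 2 3 4 5; do python3 -m jog '[[0,0,0,0,0,0.1],[0,0,0,0,0,0.2],[0,0,0,0,0,0.2],[0,0,0,0,0,0.2]]'>/dev/null; python3 go.py;  done
```

```text
15.65 pos [ 0.4851 -0.2561  0.3893] rot [ 3.141e+00 -2.000e-03 -3.490e-01] F [-0.7 -6.2  4.2] M [-1.09  0.02 -0.03] w 0.014 gf 40.0 q6 1.37
16.05 pos [ 0.485  -0.2561  0.3893] rot [ 3.141e+00 -2.000e-03 -5.490e-01] F [-1.2 -6.8  4.6] M [-1.18  0.1  -0.07] w 0.0137 gf 40.0 q6 1.57
16.45 pos [ 0.485  -0.2562  0.3893] rot [ 3.141e+00 -2.000e-03 -7.490e-01] F [-0.5 -6.6  4. ] M [-1.27  0.18 -0.03] w 0.0138 gf 40.0 q6 1.77
16.85 pos [ 0.485  -0.2562  0.3893] rot [ 3.141e+00 -2.000e-03 -9.490e-01] F [-2.1 -7.3  4.9] M [-1.33  0.33 -0.04] w 0.0136 gf 40.0 q6 1.97
17.25 pos [ 0.4849 -0.2562  0.3893] rot [ 3.142e+00 -2.000e-03 -1.149e+00] F [-2.  -7.4  6.2] M [-1.39  0.47 -0.02] w 0.0133 gf 40.0 q6 2.17
```

```bash
python3 -m jog '[[0,0,0,0,0,0.1],[0,0,0,0,0,0.2],[0,0,0,0,0,0.2],[0,0,0,0,0,0.2]]'>/dev/null; python3 go.py; python3 -m jog '[[0,0,0,0,0,0],[0,0,0,0,0,0],[0,0,0,0,0,0],[0,0,0,0,0,0],[0,0,0,0,0,0],[0,0,0,0,0,0],[0,0,0,0,0,0],[0,0,0,0,0,0]]' 60 >/dev/null; python3 go.py
python3 -m jog '[[0,0,-1,0,0,0],[0,0,-3,0,0,0],[0,0,-5,0,0,0],[0,0,-5,0,0,0]]'>/dev/null
python3 - <<'E'
from station import ctrl
from h import *
v=[]
for n in("top","scene"):
    c=ctrl.camera(n);np.savez(n+"5.npz",**c)
    x,y=(305,190) if n=="top" else (130,135)
    v.append(cv2.resize(c["img"][y:y+120,x:x+100],None,fx=4,fy=4,interpolation=cv2.INTER_CUBIC))
cv2.imwrite("pics/l5.png",np.clip(1.5*np.hstack(v).astype(float),0,255).astype(np.uint8))
E
python3 go.py
```

```text
17.65 pos [ 0.4849 -0.2563  0.3892] rot [-3.141e+00 -2.000e-03 -1.349e+00] F [-3.1 -7.6  4.5] M [-1.48  0.57  0.02] w 0.014 gf 40.0 q6 2.37
18.45 pos [ 0.485  -0.2557  0.3886] rot [-3.142  0.    -1.355] F [-0.  -0.3 -0.2] M [ 0.13  0.11 -0.02] w 0.0565 gf 0.0 q6 2.37
18.95 pos [ 0.4849 -0.2556  0.4386] rot [-3.141 -0.    -1.355] F [ 0.3 -0.4 -0.6] M [0.06 0.1  0.02] w 0.0569 gf 0.0 q6 2.37
```

View pics/l5.png

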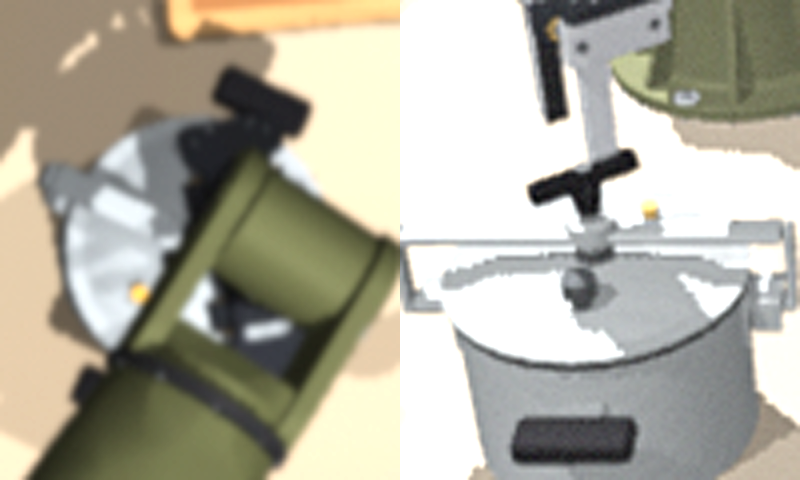

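The lid sits level on the rim, the bow is in line (end at crop (45,178)), and the handle is free. I'll turn the gripper back half a turn and regrasp.

```bash
python3 -m jog '[[0,0,0,0,0,-0.15],[0,0,0,0,0,-0.3],[0,0,0,0,0,-0.45],[0,0,0,0,0,-0.6],[0,0,0,0,0,-0.75],[0,0,0,0,0,-0.9],[0,0,0,0,0,-1.05],[0,0,0,0,0,-1.05]]'>/dev/null
python3 -m jog '[[0,0,0,0,0,-0.15],[0,0,0,0,0,-0.3],[0,0,0,0,0,-0.45],[0,0,0,0,0,-0.6],[0,0,0,0,0,-0.75],[0,0,0,0,0,-0.9],[0,0,0,0,0,-1.05],[0,0,0,0,0,-1.05]]'>/dev/null
python3 -m jog '[[0,0,0,0,0,-0.15],[0,0,0,0,0,-0.3],[0,0,0,0,0,-0.45],[0,0,0,0,0,-0.6],[0,0,0,0,0,-0.75],[0,0,0,0,0,-0.9],[0,0,0,0,0,-1.04],[0,0,0,0,0,-1.04]]'>/dev/null
python3 go.py .485 -.256 .3890 1.787
```

```text
row [-0.03 -0.01  4.92] [-0.    -0.    -0.007]
21.35 pos [ 0.485  -0.2557  0.4382] rot [-3.141 -0.     1.78 ] F [ 0.2  0.3 -0.3] M [-0.04  0.06 -0.06] w 0.0561 gf 0.0 q6 -0.76
```

```bash
python3 -m jog '[[0,0,2,0,0,0],[0,0,4,0,0,0],[0,0,4.9,0,0,0],[0,0,4.9,0,0,0]]'>/dev/null
python3 -m jog '[[0,0,0,0,0,0],[0,0,0,0,0,0],[0,0,0,0,0,0],[0,0,0,0,0,0],[0,0,0,0,0,0],[0,0,0,0,0,0],[0,0,0,0,0,0],[0,0,0,0,0,0]]' 5 50 >/dev/null;python3 go.py
python3 -m jog '[[0,0,0,0,0,0],[0,0,0,0,0,0],[0,0,0,0,0,0]]' >/dev/null;python3 go.py
for i in 1 2 ; do python3 -m jog '[[0,0,0,0,0,0.1],[0,0,0,0,0,0.1],[0,0,0,0,0,0.1]]'>/dev/null; python3 go.py;  done
```

```text
22.55 pos [ 0.4849 -0.2558  0.3897] rot [-3.141  0.     1.785] F [-4.1 -0.6  3.6] M [-0.09  0.73  0.11] w 0.0135 gf 50.0 q6 -0.77
22.85 pos [ 0.4849 -0.2558  0.3897] rot [-3.141  0.     1.785] F [-5.4 -0.9  4.4] M [-0.14  0.97  0.15] w 0.0137 gf 50.0 q6 -0.77
23.15 pos [ 0.485  -0.2558  0.3895] rot [-3.141 -0.     1.687] F [-5.2 -1.3  2.3] M [-0.37  0.93 -0.02] w 0.0136 gf 50.0 q6 -0.67
23.45 pos [ 0.485  -0.2558  0.3894] rot [-3.141 -0.     1.588] F [-4.4 -2.   0.7] M [-0.42  0.81  0.03] w 0.0136 gf 50.0 q6 -0.57
```

```bash
for i in 1 2 3 4 5 6; do python3 -m jog '[[0,0,0,0,0,0.1],[0,0,0,0,0,0.1],[0,0,0,0,0,0.1]]'>/dev/null; python3 go.py;  done
```

```text
23.75 pos [ 0.485  -0.2557  0.3893] rot [-3.141 -0.     1.489] F [-3.9 -3.6 -3.2] M [-0.6   0.58  0.03] w 0.0136 gf 50.0 q6 -0.47
24.05 pos [ 0.485  -0.2557  0.3892] rot [-3.141 -0.     1.389] F [-1.8 -2.7 -6.6] M [-0.73  0.3   0.1 ] w 0.0135 gf 50.0 q6 -0.37
24.35 pos [ 0.4851 -0.2558  0.389 ] rot [-3.141 -0.     1.289] F [ -0.2  -4.3 -11.6] M [-0.96 -0.08  0.1 ] w 0.0136 gf 50.0 q6 -0.27
24.65 pos [ 0.4851 -0.2557  0.3889] rot [-3.141 -0.     1.188] F [  1.2  -5.6 -12.5] M [-1.04 -0.23  0.18] w 0.0137 gf 50.0 q6 -0.17
24.95 pos [ 0.4851 -0.2558  0.3888] rot [-3.141 -0.     1.088] F [  2.1  -5.2 -15.2] M [-1.14 -0.39  0.19] w 0.0131 gf 50.0 q6 -0.07
25.25 pos [ 0.4851 -0.2558  0.3886] rot [-3.141  0.     0.988] F [  2.7  -6.7 -15.5] M [-1.17 -0.52  0.23] w 0.0137 gf 50.0 q6 0.03
```

Bearing began at yaw ≈1.65±0.1, from Mz and Fz. The handle is now about 0.65 rad past it, so 0.1 rad more reaches the target. I'll then relieve the upward pull and release.

```bash
python3 -m jog '[[0,0,0.05,0,0,0.1],[0,0,0.1,0,0,0.1],[0,0,0.1,0,0,0.1]]'>/dev/null; python3 go.py
python3 -m jog '[[0,0,0,0,0,0],[0,0,0,0,0,0],[0,0,0,0,0,0],[0,0,0,0,0,0],[0,0,0,0,0,0],[0,0,0,0,0,0],[0,0,0,0,0,0],[0,0,0,0,0,0]]' 60 >/dev/null; python3 go.py
python3 -m jog '[[0,0,-1,0,0,0],[0,0,-3,0,0,0],[0,0,-6,0,0,0],[0,0,-10,0,0,0],[0,0,-12,0,0,0],[0,0,-12,0,0,0]]'>/dev/null; python3 go.py
python3 - <<'E'
from station import ctrl
from h import *
v=[]
for n in("top","scene"):
    c=ctrl.camera(n);np.savez(n+"6.npz",**c)
    x,y=(305,190) if n=="top" else (130,135)
    v.append(cv2.resize(c["img"][y:y+120,x:x+100],None,fx=4,fy=4,interpolation=cv2.INTER_CUBIC))
cv2.imwrite("pics/l6.png",np.clip(1.5*np.hstack(v).astype(float),0,255).astype(np.uint8))
E
```

```text
25.55 pos [ 0.4851 -0.2558  0.3884] rot [ 3.141 -0.     0.888] F [  1.7  -5.1 -10.2] M [-1.08 -0.2   0.22] w 0.0134 gf 50.0 q6 0.13
26.35 pos [ 0.485  -0.2557  0.3886] rot [-3.142 -0.     0.885] F [-0.5  0.  -0.3] M [-0.08  0.11  0.01] w 0.0563 gf 0.0 q6 0.13
26.95 pos [ 0.4846 -0.2555  0.5124] rot [ 3.136e+00 -1.000e-03  8.850e-01] F [-0.2  0.3 -0. ] M [-0.05  0.15  0.01] w 0.0564 gf 0.0 q6 0.13
```

View pics/l6.png

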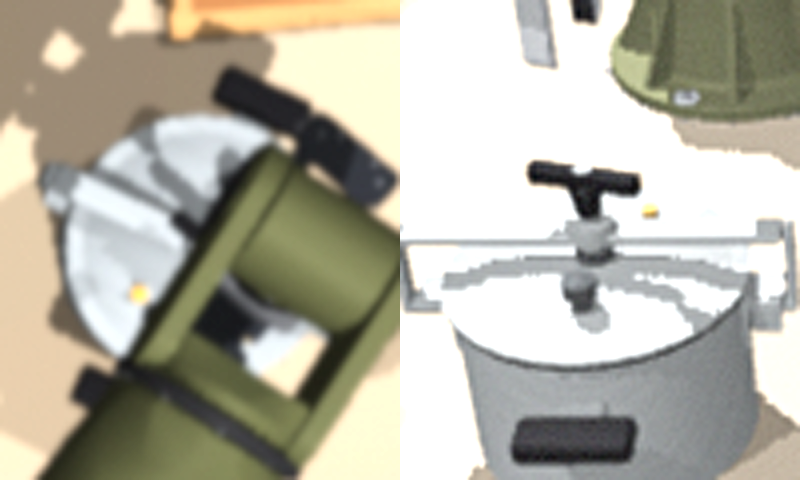

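The lid is level, the bow is in line with the lugs, the hooks are under them, and the gripper is clear. Handing in.

```bash
python3 -m jog '[[0,0,0,0,0,0],[0,0,0,0,0,0]]'>/dev/null; python3 -c "
from station import ctrl
print(ctrl.hand_in())"
```

```text
the job is handed in; nothing more can be done
None
```

The lid is on the pot with its hooks under the lugs, the T-handle is tightened an estimated 0.75 rad past first seal contact (0.4 to 1.15 allowed), and the job was handed in at about 27 s with the gripper clear; hand-in gave no verdict, and the clamping pull is inferred from wrist force and torque, not measured.

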